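Point out the stray cup and its empty place

TASK

A wide low cup has got into the row of tall cups, and its place among the wide cups on the other board stands empty: point at the stray cup, fingertips straight down two to four centimetres above the middle of its mouth, keep still there for two seconds, then point in the same way, for two seconds, at the middle of the empty cork place. Finish with the fingers raised well above all the cups. Touch and move nothing at any time, and do not bring the fingertips down low over any other cup.

Things in the scene. Friction and masses are not known exactly. Their poses are not given: they have to be found in the camera images.
- tall_board: thin plywood board 125 x 490 x 8 mm, fixed, lying across in front of the robot in one of two rows (near or far); origin at the centre of its underside, y along its length, to the robot's left. It carries a row of four cups 125 mm apart: three tall ones and the stray wide one. Four cork discs, 72 mm across, rise 2 mm above the board under the cups
- wide_board: an identical plywood board, fixed, in the other row, carrying three wide low cups and one empty cork place, 125 mm apart in any order
- stray: the stray: a wide low white banded cup, bowl 87 mm across, 112 mm long with its handle, 80 mm high, standing loose among the tall cups. Origin at the centre of its underside's bounding box (handle included), handle to its own +y, turned roughly towards the robot
- stray_mouth (a point): centre of the open mouth of the stray wide cup, level with its rim; z up
- gap_centre (a point): centre of the top face of the empty cork disc on the wide cups' board; z up. 10 mm above the table; the neighbouring cups' rims stand 80 mm higher and their walls begin about 80 mm from it
- tall_a: tall narrow banded cup, bowl 70 mm across, 96 mm long with its handle, 102 mm high, loose; origin at the centre of its underside's bounding box, handle to its own +y, turned roughly towards the robot; not to be touched
- tall_a_mouth (a point): centre of that tall cup's mouth, level with its rim
- tall_b: tall narrow banded cup, bowl 70 mm across, 96 mm long with its handle, 102 mm high, loose; origin at the centre of its underside's bounding box, handle to its own +y, turned roughly towards the robot; not to be touched
- tall_b_mouth (a point): centre of that tall cup's mouth, level with its rim
- tall_c: tall narrow banded cup, bowl 70 mm across, 96 mm long with its handle, 102 mm high, loose; origin at the centre of its underside's bounding box, handle to its own +y, turned roughly towards the robot; not to be touched
- tall_c_mouth (a point): centre of that tall cup's mouth, level with its rim
- wide_a: wide low banded cup like the stray (87 mm across, 80 mm high), rightly placed on its own board, loose; not to be touched
- wide_a_mouth (a point): centre of that wide cup's mouth, level with its rim
- wide_b: wide low banded cup like the stray (87 mm across, 80 mm high), rightly placed on its own board, loose; not to be touched
- wide_b_mouth (a point): centre of that wide cup's mouth, level with its rim
- wide_c: wide low banded cup like the stray (87 mm across, 80 mm high), rightly placed on its own board, loose; not to be touched
- wide_c_mouth (a point): centre of that wide cup's mouth, level with its rim
- bowl: sugar bowl without lid, 89 x 107 x 81 mm, loose bystander at the right; origin under its centre
- jug: small cream jug with a spout, 75 x 121 x 110 mm, loose bystander at the left; origin under its centre
There are look-alikes about, which are no part of the job. What is shaped like the stray but blue is not meant.

How it is judged:
On the way, in this order (a step that is already met when the one before it is completed fails the run):
1. the fingertips point at the stray wide cup, just above the middle of its mouth, for 1.5 s (horizontal distance between the grasp point and stray_mouth below 0.03 m and z of the grasp point in the frame of stray_mouth between 0.021 and 0.085 m), for 1.5 s.
2. the fingertips point at the empty cork place, just above its middle, for 1.5 s (horizontal distance between the grasp point and gap_centre below 0.03 m and z of the grasp point in the frame of gap_centre between 0.021 and 0.085 m), for 1.5 s.
At the end, for the whole second after the job is handed in: Both places have been pointed at in order (grasp point within 30 mm sideways of the middle and 21 to 85 mm above it, that is fingertips about 2 to 66 mm above, for 1.5 s each); the grasp point ends more than 170 mm above the table; every cup and bystander is at rest within 5 mm of where it stood (distance of each of tall_a, tall_b, tall_c, stray, wide_a, wide_b, wide_c, bowl, jug from where it was at the start of the episode below 0.005 m and height (world z) of the grasp point above 0.17 m and linear speed of each of tall_a, tall_b, tall_c, stray, wide_a, wide_b, wide_c, bowl, jug below 0.02 m/s); the robot touches nothing.
It fails at once if the fingers or the arm touch anything (over 0.5 N) (contact force between any of the fingers, the arm and anything else above 0.5 N).
It fails at once if a cup or bystander is moved or lifted by more than 10 mm (distance of any of tall_a, tall_b, tall_c, stray, wide_a, wide_b, wide_c, bowl, jug from where it was at the start of the episode above 0.01 m).
It fails at once if the fingertips come down over the mouth of another cup (grasp point within 25 mm of its middle and less than 55 mm above its rim) ((horizontal distance between the grasp point and tall_a_mouth below 0.025 m and z of the grasp point in the frame of tall_a_mouth below 0.055 m) or (horizontal distance between the grasp point and tall_b_mouth below 0.025 m and z of the grasp point in the frame of tall_b_mouth below 0.055 m) or (horizontal distance between the grasp point and tall_c_mouth below 0.025 m and z of the grasp point in the frame of tall_c_mouth below 0.055 m) or (horizontal distance between the grasp point and wide_a_mouth below 0.025 m and z of the grasp point in the frame of wide_a_mouth below 0.055 m) or (horizontal distance between the grasp point and wide_b_mouth below 0.025 m and z of the grasp point in the frame of wide_b_mouth below 0.055 m) or (horizontal distance between the grasp point and wide_c_mouth below 0.025 m and z of the grasp point in the frame of wide_c_mouth below 0.055 m)).
It also fails if it takes over 45 s, if anything falls off the work surface, if the arm or the gripper's body presses on something with over 40 N, if the wrist force passes 120 N, or if a joint passes its speed limit or range.

ROBOT

A 7-joint arm with a two-finger parallel gripper is mounted at the origin on a cart in front of the work surface, level with it; the furniture and walls round the work are solid. World frame = base frame: x ahead of the robot, y to its left, z up, the work surface at z = 0. Lengths are in m, angles in rad, forces in N, time in s.
With the tool pointing down it reaches from about 0.35 to 0.9 m from the base axis. Payload 8.1 kg.
Tool frame: the origin (TCP) lies on the centre line of the jaws, within the pads' length; the fingertips stand 19 mm ahead of it and the grasp point (between the pads) is the TCP; z points along the fingers, y is the direction in which the jaws open and shut (so a half turn about z gives the same grasp; the last joint's range is limited). The gripper opens to 92 mm and grips with 3 to 60 N. Pads are 19 mm wide; open, the fingers measure 130 mm over their backs; the gripper's body (75 mm by 190 mm) begins 47 mm behind the grasp point.
Start: joints at [1.182, 0.434, 0.025, 1.573, -0.012, 1.134, -0.075], TCP at [0.176, -0.6, 0.246] pointing down, gripper open.
Joint ranges: [-2.62, 2.62], [-0.44, 2.09], [-1.27, 1.32], [0.08, 2.57], [-1.32, 4.46], [0.12, 2], [-2.74, 2.74]. Speed limits (rad/s): [2.22, 2.22, 3.01, 3.01, 3.14, 3.14, 3.14].

INTERFACE

Orientations are given as a rotation vector (axis times angle).
In Python, from cell import monitor, imaging, workorder, outline_of gives the robot as it stands.
- The arm moves only by the tool move_arm, never from a script. Its argument "series" is a list of rows, each a list of 6 numbers: the shift along the world's x, y, z in cm, then the turn, a rotation vector about the world's x, y, z in degrees. A call has 1 to 8 rows; each row shifts and turns the commanded pose from where the row before left it; what a row does not reach is not made up. A row lasts 1/10 s, in which the tool goes at most 50 mm and 8.59 degrees, less where a joint would pass 70% of its speed; a pose out of reach is approached as far as the arm can. A call with a gripper value outside its range is refused whole. "grip" is the opening, from 0 (shut) to 1 (fully open), set as the call begins (left out, the last holds). The fingers move at their own pace and stop on an object; "force" is the grip in N (left out, the last holds). Time passes only in rows, so rows that do not move let the fingers close. It gives the time, the measured TCP pose, the force and the opening at its end, in the units of the state.
- monitor.observe(): the state, without advancing time (a new reading comes with each control period).
- imaging.get_image(name): name is "side" or "top"; returns a dict with "color" (420x560x3 uint8, red, green, blue), "fx", "fy", "cx", "cy" (pixels), "dist_coeffs" ([k1, k2, p1, p2, k3] as OpenCV has them; the pictures are not rectified), "rvec" (rotation vector, rad) and "tvec" (3), from world to camera coordinates, as OpenCV has them. Camera axes: x right, y down, z forward; pixel columns grow to the right and rows downward; lengths in m; the calibration is good to about 2 mm. A picture is of the moment at which its call begins. There is no depth.
- workorder.sign_off(): hands the job in, once; it reports no verdict.
Trained networks look in the newest picture that a camera, given by its name, has taken for a name from the list of things; names that differ only in an ending like _2 or _b are one class to them, and where a whole thing is asked for, a point or a joint stands for the part that bears it (a point fixed in the world has none). Each returns a list of dicts, best first, with "p" (0 to 1); they miss things now and then, are a little off and sometimes report something else, mostly with a low value. They report only what shows in the picture. A call takes as long as a camera call. They do not tell look-alikes from the thing itself.
- outline_of(camera, thing): "mask" (420x560 bool, what is visible of it) and "rect" ([left, top, width, height] in pixels, round what is visible of it).
The state is a dict: "clock": time; "joints": joint angles; "dq": joint speeds; "joint_efforts": joint torques, N m; "position": TCP position; "ee_rot": TCP orientation; "force": force on the tool from outside, world axes, zero at the start; "ft_torque": the same for the moment, N m; "width": opening from 0.0 (shut) to 1.0 (fully open).
Only numpy, scipy, OpenCV 4.12 (cv2) and the standard library are available. Lean on these libraries where they do the work, as an engineer would, in place of code of your own. Each camera call takes 0.05 s, during which the arm holds its last target. There are 200 camera calls.

## Working session

There is one attempt and no reset: what is moved stays moved. The work goes in short steps, Python scripts to look and compute and a tool call to move; the robot and the scene stay as the last step left them, time stands still between calls to the robot, and variables do not carry over. Pictures are saved under pics/ and viewed, about 8 in all and at most 12, crops included, and the job is handed in when it is done.

Besides the shell and the picture viewer there is one more tool, called after "Emit:" as a command line: name --pt "numbers of a row" for each row, then --argument value for the rest. move_arm: Moves the arm, as the interface text tells. Its arguments: {"type":"object","properties":{"series":{"type":"array"},"grip":{"type":"number"},"force":{"type":"number"}},"required":["series"]}

```bash
mkdir -p pics; python3 - <<'E'
from cell import monitor, imaging, outline_of
import cv2,pickle
s=monitor.observe();print(s['clock'],s['position'],s['ee_rot'],s['width'])
D={}
for n in('side','top'):
    im=imaging.get_image(n);D[n]=im
    cv2.imwrite(f'pics/{n}0.png',im['color'][:,:,::-1])
    print(n,im['rvec'],im['tvec'],im['fx'])
    for t in('stray','tall_a','wide_a','gap_centre','wide_board','tall_board'):
        try: print(t,[(round(o['p'],2),o['rect']) for o in outline_of(n,t)])
        except Exception as e: print(t,e)
pickle.dump(D,open('d.pkl','wb'))
E
```

```text
0.0 [ 0.1759943  -0.59921038  0.24495419] [-3.10809106e+00 -4.47093605e-01  6.16180563e-04] 0.997156028761392
side [ 0.08937852 -2.78203999  1.40162168] [0.55762978 0.09468537 1.31996263] 417.6768216378112
stray [(0.79, [244.1, 187.6, 33.1, 28.1]), (0.76, [292.9, 158.5, 25.6, 28.8])]
tall_a [(0.76, [240.5, 207.6, 29.2, 32.7]), (0.7, [229.6, 228.9, 33.8, 42.2]), (0.65, [253.1, 165.2, 20.8, 26.5]), (0.4, [303.0, 251.4, 39.1, 39.2])]
wide_a [(0.98, [303.1, 252.3, 40.4, 37.5]), (0.89, [303.9, 219.3, 31.5, 34.1]), (0.63, [304.3, 181.4, 31.9, 25.4])]
gap_centre [(0.67, [301.0, 250.4, 41.6, 39.6])]
wide_board [(0.65, [295.1, 198.9, 47.9, 100.0]), (0.5, [237.5, 205.0, 27.8, 37.9])]
tall_board [(0.66, [239.3, 192.0, 36.4, 24.0])]
top [ 2.1672332  -2.15641088  0.16091838] [-0.02786943  0.54246067  1.69114767] 519.3458891577494
stray [(0.68, [353.6, 196.6, 31.4, 37.1]), (0.65, [289.1, 150.1, 23.1, 39.2])]
tall_a [(0.89, [255.3, 148.3, 19.4, 35.3]), (0.74, [213.5, 150.7, 23.3, 31.1]), (0.58, [329.0, 153.7, 24.4, 28.2])]
wide_a [(0.92, [311.7, 214.2, 27.3, 29.7]), (0.87, [234.4, 215.7, 29.9, 26.7])]
gap_centre []
wide_board [(0.6, [197.7, 214.4, 143.5, 34.7])]
tall_board [(0.59, [212.7, 153.2, 141.7, 41.3])]
```

View pics/top0.png

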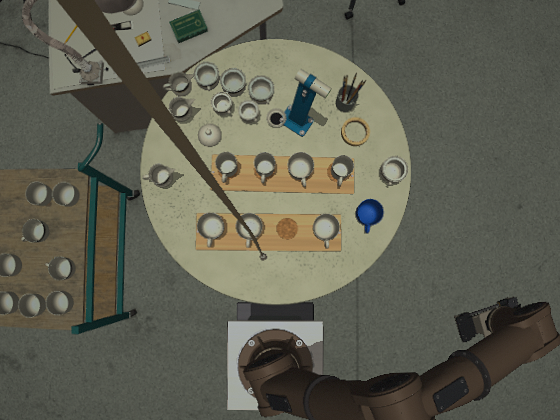

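View pics/side0.png

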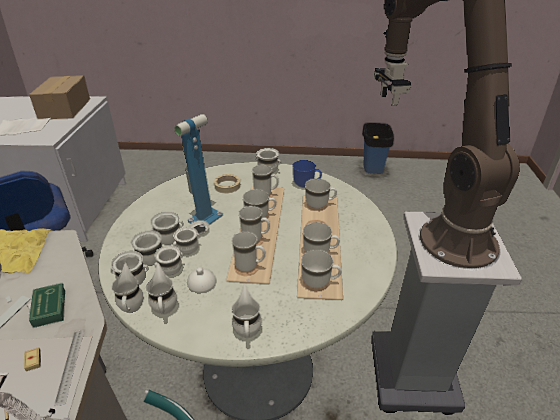

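The top view shows the stray as the third cup in the far row, near (300,165). The empty cork is at (287,229), and the blue look-alike is at (369,212). The side view agrees, and also shows a blue stand behind the far row. A dark bar crosses the top view but isn't visible from the side, so I'll check where it is.

```bash
cat >h.py <<'E'
import cv2,numpy as np,pickle
D=pickle.load(open('d.pkl','rb'))
def par(n):
    m=D[n];K=np.array([[m['fx'],0,m['cx']],[0,m['fy'],m['cy']],[0,0,1.]])
    return K,np.array(m['dist_coeffs'],float),np.array(m['rvec'],float),np.array(m['tvec'],float)
def world(n,px,z):
    K,d,r,t=par(n);R=cv2.Rodrigues(r)[0]
    u=cv2.undistortPoints(np.array([[px]],float),K,d)[0,0];C=-R.T@t;v=R.T@np.array([*u,1]);return C+v*(z-C[2])/v[2]
def pix(n,P):
    K,d,r,t=par(n);return cv2.projectPoints(np.atleast_2d(np.array(P,float)),r,t,K,d)[0][:,0].round(0)
E
python3 - <<'E'
from h import *
for n in D:
    K,d,r,t=par(n);print(n,'C',-cv2.Rodrigues(r)[0].T@t)
print('gap',world('top',(287,229),.01))
for c in((227,164),(265,164),(300,164),(342,168)):print(c,world('top',c,.09))
for c in((211,227),(250,227),(326,227)):print(c,world('top',c,.09))
print('blue stand top', world('top',(313,82),.3))
for px in((263,257),(170,130),(80,5)):
    for z in(.1,.4,.7,1.,1.4):
        P=world('top',px,z);print(px,z,P.round(2),pix('side',P))
for n in D:
    im=D[n]['color'][:,:,::-1].copy()
    x0,y0,x1,y1=(190,135,390,265) if n=='top' else (180,90,360,310)
    f=4 if n=='top' else 2.7
    cv2.imwrite(f'pics/{n}_c.png',cv2.resize(im[y0:y1,x0:x1],None,fx=f,fy=f,interpolation=cv2.INTER_CUBIC))
E
```

```text
side C [0.49664778 1.03740228 0.85985762]
top C [0.31698832 0.0047285  1.74771759]
gap [ 0.45599361 -0.04002945  0.01      ]
(227, 164) [0.66033774 0.15796629 0.09      ]
(265, 164) [0.66103204 0.03420826 0.09      ]
(300, 164) [ 0.66189158 -0.07975098  0.09      ]
(342, 168) [ 0.6498772  -0.21711115  0.09      ]
(211, 227) [0.45444178 0.20561299 0.09      ]
(250, 227) [0.45532789 0.08047456 0.09      ]
(326, 227) [ 0.45658486 -0.16319979  0.09      ]
blue stand top [ 0.86477645 -0.10784049  0.3       ]
(263, 257) 0.1 [0.36 0.04 0.1 ] [[351. 219.]]
(263, 257) 0.4 [0.35 0.03 0.4 ] [[364. 126.]]
(263, 257) 0.7 [0.34 0.03 0.7 ] [[382.   1.]]
(263, 257) 1.0 [0.34 0.02 1.  ] [[ 402. -160.]]
(263, 257) 1.4 [0.33 0.01 1.4 ] [[ 402. -304.]]
(170, 130) 0.1 [0.77 0.35 0.1 ] [[190. 289.]]
(170, 130) 0.4 [0.69 0.29 0.4 ] [[216. 172.]]
(170, 130) 0.7 [0.61 0.22 0.7 ] [[253.  16.]]
(170, 130) 1.0 [0.52 0.16 1.  ] [[ 302. -176.]]
(170, 130) 1.4 [0.41 0.08 1.4 ] [[ 359. -297.]]
(80, 5) 0.1 [1.24 0.7  0.1 ] [[-74. 401.]]
(80, 5) 0.4 [1.07 0.58 0.4 ] [[-35. 254.]]
(80, 5) 0.7 [0.9  0.45 0.7 ] [[34. 51.]]
(80, 5) 1.0 [0.74 0.32 1.  ] [[ 143. -190.]]
(80, 5) 1.4 [0.51 0.15 1.4 ] [[ 305. -262.]]
```

View pics/top_c.png

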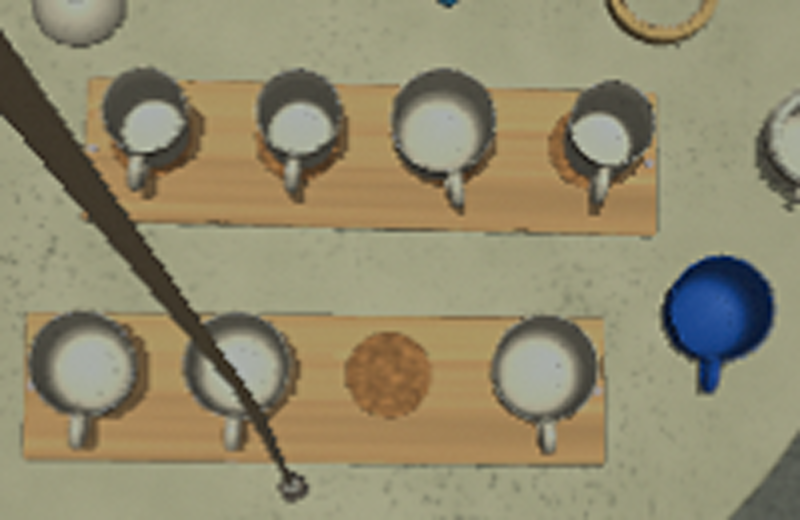

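View pics/side_c.png

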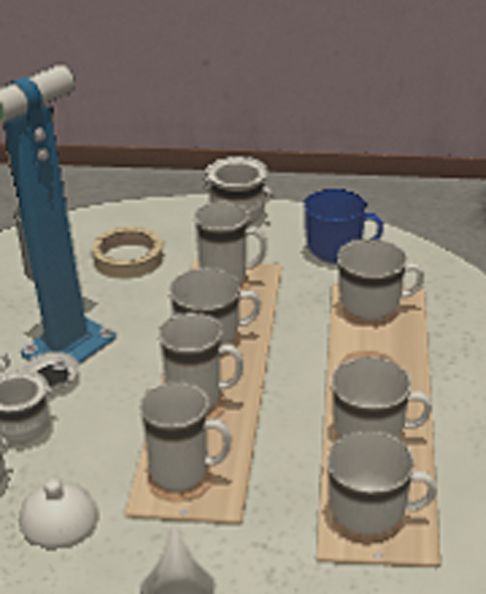

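The stray's mouth is at about (0.658, -0.082) with its rim at z 0.09, and the gap is at about (0.457, -0.040). The side view shows no bar over the table, so it must be above z 0.7. I'll move partway and look again.

Emit:
move_arm --pt "2.5 2.5 0.5 0 0 0" --pt "3 3 0 0 0 0" --pt "3 3 0 0 0 0" --pt "3 3 0 0 0 0" --pt "3 3 0 0 0 0" --pt "3 3 0 0 0 0" --pt "3 3 0 0 0 0" --pt "3 3 0 0 0 0" --grip 0

```text
clock: 1.5
position: [0.4122, -0.3634, 0.251]
ee_rot: [3.109, 0.447, 0.001]
force: [0.2, -0.4, -0.0]
width: 0.352
```

Emit:
move_arm --pt "3 3 0 0 0 0" --pt "3 3 0 0 0 0" --pt "3 3 0 0 0 0" --pt "2 3 0 0 0 0" --pt "0 0 0 0 0 0" --pt "0 0 0 0 0 0"

```text
clock: 2.1
position: [0.5215, -0.244, 0.2507]
ee_rot: [3.109, 0.451, -0.0]
force: [-0.7, -0.7, 1.0]
width: 0.003
```

```bash
python3 - <<'E'
from cell import monitor, imaging
import cv2
s=monitor.observe();print(s['clock'],s['position'],s['ee_rot'],s['joints'],s['width'])
ims=[imaging.get_image(n)['color'][:,:,::-1] for n in('top','side')]
import numpy as np
a=np.hstack(ims);cv2.imwrite('pics/b.png',cv2.resize(a,(800,300),interpolation=cv2.INTER_AREA))
E
```

```text
2.1 [ 0.52149545 -0.24396327  0.25068813] [ 3.10899430e+00  4.50650125e-01 -3.30768436e-04] [ 0.4595799   0.3596535  -0.15559057  1.67887881  0.06120223  1.10793667
 -0.99646389] 0.0029547833316322116
```

View pics/b.png

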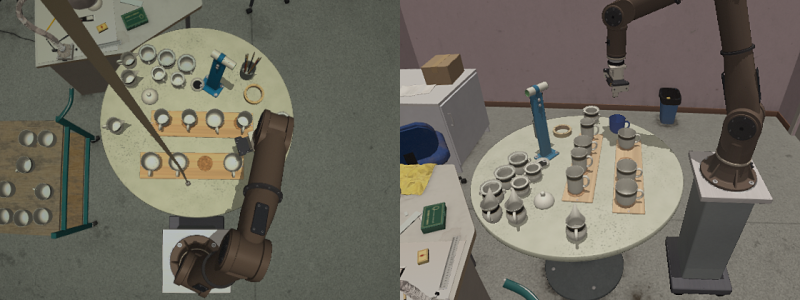

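The arm is well short of the cups, the fingers are shut, and the bar lies up and left of the forearm. The blue stand behind the stray is the nearest obstacle, so I'll triangulate its position and check the stray's mouth at the same time.

```bash
python3 - <<'E'
from h import *
def tri(a,b):
    A=[]
    for n,p in(('top',a),('side',b)):
        K,d,r,t=par(n);A.append((cv2.Rodrigues(r)[0],t,cv2.undistortPoints(np.array([[p]],float),K,d)[0,0]))
    X=cv2.triangulatePoints(*[np.c_[R,t] for R,t,_ in A],*[u.reshape(2,1) for *_,u in A])[:,0];X=X[:3]/X[3]
    return X.round(3),pix('top',X),pix('side',X)
q=lambda x,y:(180+x/2.7,90+y/2.7)
print('stray mouth',tri((300.75,165.3),q(206,288)))
print('stand left end roller',tri((298,75),q(0,103)))
print('stand right end roller',tri((328,91),q(66,78)))
print('base near corner',tri((304,134),q(112,338)))
print('crop world',world('top',(300.75,165.3),.09), world('side',q(206,288),.09))
print('gap',world('top',(287,228.75),.01))
im=cv2.imread('pics/top0.png')[60:145,270:350];cv2.imwrite('pics/st.png',cv2.resize(im,None,fx=6,fy=6,interpolation=cv2.INTER_CUBIC))
E
```

```text
stray mouth (array([ 0.658, -0.083,  0.084]), array([[301., 165.]]), array([[256., 197.]]))
stand left end roller (array([ 0.873, -0.062,  0.332]), array([[298.,  75.]]), array([[180., 128.]]))
stand right end roller (array([ 0.824, -0.149,  0.325]), array([[328.,  93.]]), array([[203., 119.]]))
base near corner (array([ 0.787, -0.099, -0.011]), array([[304., 135.]]), array([[221., 215.]]))
crop world [ 0.6575919 -0.0821902  0.09     ] [ 0.65651541 -0.07371546  0.09      ]
gap [ 0.45683474 -0.04002699  0.01      ]
```

View pics/st.png

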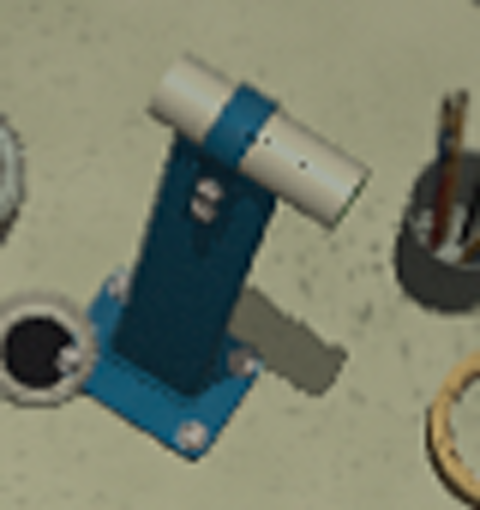

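The stand starts at x of about 0.80, while the gripper stays inside about x 0.72 with the wrist just beyond, so there is room. I'll move over the stray at height, then go down.

Emit:
move_arm --pt "1.4 2.4 0 0 0 0" --pt "2 2.5 0 0 0 0" --pt "2 2.5 0 0 0 0" --pt "2 2.5 0 0 0 0" --pt "2 2.5 0 0 0 0" --pt "2 2 0 0 0 0" --pt "2 2 0 0 0 0" --pt "0 0 0 0 0 0"

```text
clock: 3.0
position: [0.6567, -0.0782, 0.2503]
ee_rot: [-3.107, -0.451, -0.001]
force: [-1.2, 0.6, 0.4]
width: 0.004
```

```bash
python3 - <<'E'
from cell import monitor, imaging
import cv2,numpy as np
s=monitor.observe();print(s['clock'],s['position'],s['joints'],s['force'])
a=np.hstack([imaging.get_image(n)['color'][:,:,::-1] for n in('top','side')]);cv2.imwrite('pics/c.png',cv2.resize(a,(800,300),interpolation=cv2.INTER_AREA))
E
```

```text
3.0 [ 0.6567281  -0.07815021  0.25033011] [ 0.16113711  0.50237538 -0.19087878  1.45504645  0.09647408  1.19284754
 -1.32483554] [-1.23649107  0.55946591  0.36726111]
```

View pics/c.png

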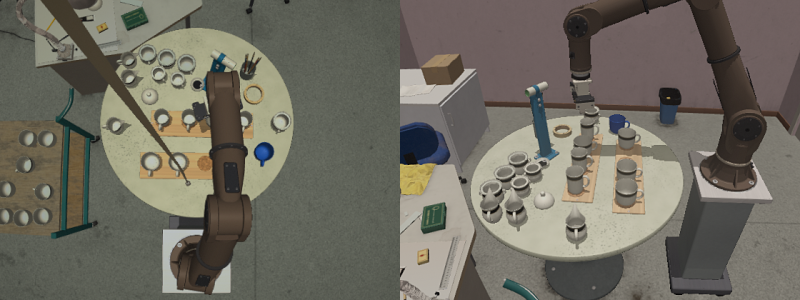

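The gripper hangs over the third far cup, and the wrist sits well above the stand's roller. Now down to 3 cm above the rim, and hold.

Emit:
move_arm --pt "0 -0.3 -2 0 0 0" --pt "0 0 -2 0 0 0" --pt "0 0 -2 0 0 0" --pt "0 0 -2 0 0 0" --pt "0 0 -1.8 0 0 0" --pt "0 0 -1 0 0 0" --pt "0 0 0 0 0 0" --pt "0 0 0 0 0 0"

```text
clock: 3.9
position: [0.6552, -0.0846, 0.1435]
ee_rot: [3.109, 0.445, 0.001]
force: [0.0, 0.1, -0.5]
width: 0.005
```

```bash
python3 - <<'E'
from cell import monitor, imaging
import cv2,numpy as np
s=monitor.observe();print(s['clock'],s['position'],s['force'])
a=imaging.get_image('side')['color'][:,:,::-1][20:300,170:370];cv2.imwrite('pics/d.png',cv2.resize(a,None,fx=2,fy=2))
E
```

```text
3.9 [ 0.65523093 -0.08464062  0.1434725 ] [ 0.01468214  0.12047405 -0.46425525]
```

View pics/d.png

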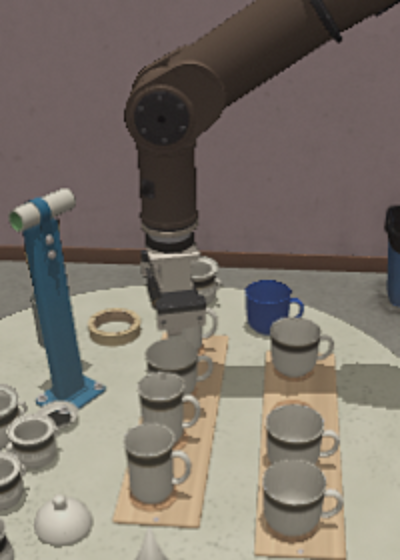

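Emit:
move_arm --pt "0 0 0 0 0 0" --pt "0 0 0 0 0 0" --pt "0 0 0 0 0 0" --pt "0 0 0 0 0 0" --pt "0 0 0 0 0 0" --pt "0 0 0 0 0 0" --pt "0 0 0 0 0 0" --pt "0 0 0 0 0 0"

```text
clock: 4.75
position: [0.6552, -0.0837, 0.1427]
ee_rot: [3.11, 0.447, -0.0]
force: [0.6, -0.2, -0.2]
width: 0.008
```

Emit:
move_arm --pt "0 0 0 0 0 0" --pt "0 0 0 0 0 0" --pt "0 0 0 0 0 0" --pt "0 0 0 0 0 0" --pt "0 0 0 0 0 0" --pt "0 0 0 0 0 0" --pt "0 0 0 0 0 0" --pt "0 0 0 0 0 0"

```text
clock: 5.55
position: [0.6552, -0.0836, 0.1428]
ee_rot: [3.11, 0.447, 0.0]
force: [0.1, -0.3, 0.4]
width: 0.005
```

Emit:
move_arm --pt "0 0 0 0 0 0" --pt "0 0 0 0 0 0" --pt "0 0 0 0 0 0" --pt "0 0 0 0 0 0" --pt "0 0 0 0 0 0" --pt "0 0 0 0 0 0"

```text
clock: 6.15
position: [0.6552, -0.0837, 0.1427]
ee_rot: [3.11, 0.447, 0.0]
force: [0.4, 0.3, -0.1]
width: 0.003
```

The picture shows the fingertips over the stray's mouth, just above the rim and clear of its neighbours. I held still there for more than 2 s. Next I'll rise and cross to the gap.

Emit:
move_arm --pt "0 0 2 0 0 0" --pt "0 0 3 0 0 0" --pt "0 0 3 0 0 0" --pt "0 0 2.5 0 0 0" --pt "-2 0.4 0 0 0 0" --pt "-3 0.7 0 0 0 0" --pt "-3 0.7 0 0 0 0" --pt "-3 0.7 0 0 0 0"

```text
clock: 6.95
position: [0.544, -0.0584, 0.2477]
ee_rot: [3.11, 0.447, 0.0]
force: [0.4, -0.1, 0.5]
width: 0.001
```

Emit:
move_arm --pt "-3 0.7 0 0 0 0" --pt "-3 0.7 0 0 0 0" --pt "-2 0.4 0 0 0 0" --pt "-0.8 0 0 0 0 0" --pt "0 0 0 0 0 0" --pt "0 0 0 0 0 0"

```text
clock: 7.55
position: [0.4583, -0.041, 0.248]
ee_rot: [3.109, 0.447, 0.002]
force: [-0.6, -1.1, -0.3]
width: 0.003
```

```bash
python3 - <<'E'
from cell import monitor, imaging
import cv2,numpy as np
s=monitor.observe();print(s['clock'],s['position'],s['force'])
a=np.hstack([imaging.get_image(n)['color'][:,:,::-1] for n in('top','side')]);cv2.imwrite('pics/e.png',cv2.resize(a,(800,300),interpolation=cv2.INTER_AREA))
E
```

```text
7.55 [ 0.45825559 -0.04098982  0.24800541] [-0.57924036 -1.13499634 -0.2604096 ]
```

View pics/e.png

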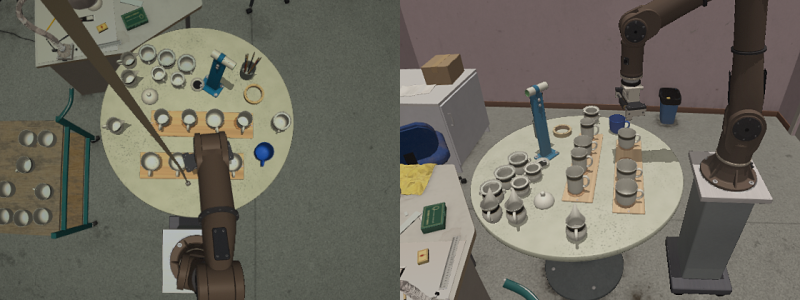

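The gripper is over the gap and the cups haven't moved. I'll go down to TCP z of about 0.068, which puts the fingertips about 4 cm above the cork.

Emit:
move_arm --pt "0 0 -2 0 0 0" --pt "0 0 -3 0 0 0" --pt "0 0 -3 0 0 0" --pt "0 0 -3 0 0 0" --pt "0 0 -3 0 0 0" --pt "0 0 -2 0 0 0" --pt "0 0 -1.2 0 0 0" --pt "0 0 -0.8 0 0 0"

```text
clock: 8.45
position: [0.4574, -0.0407, 0.0663]
ee_rot: [-3.109, -0.447, 0.002]
force: [-0.4, -0.3, -0.2]
width: 0.005
```

Emit:
move_arm --pt "0 0 0 0 0 0" --pt "0 0 0 0 0 0" --pt "0 0 0 0 0 0" --pt "0 0 0 0 0 0" --pt "0 0 0 0 0 0" --pt "0 0 0 0 0 0" --pt "0 0 0 0 0 0" --pt "0 0 0 0 0 0"

```text
clock: 9.25
position: [0.4572, -0.0407, 0.0678]
ee_rot: [3.11, 0.447, 0.0]
force: [0.7, 0.9, 0.4]
width: 0.002
```

```bash
python3 - <<'E'
from cell import monitor, imaging
import cv2,numpy as np
s=monitor.observe();print(s['clock'],s['position'],s['force'])
a=imaging.get_image('side')['color'][:,:,::-1][100:310,220:390];cv2.imwrite('pics/f.png',cv2.resize(a,None,fx=2.5,fy=2.5))
E
```

```text
9.25 [ 0.45720882 -0.04070784  0.06781371] [0.6833187  0.87034855 0.35658624]
```

View pics/f.png

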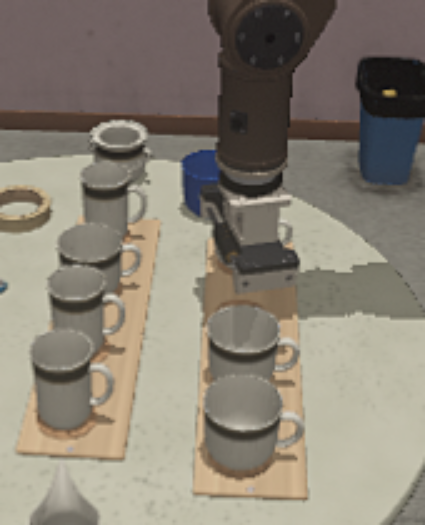

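Emit:
move_arm --pt "0 0 0 0 0 0" --pt "0 0 0 0 0 0" --pt "0 0 0 0 0 0" --pt "0 0 0 0 0 0" --pt "0 0 0 0 0 0" --pt "0 0 0 0 0 0" --pt "0 0 0 0 0 0" --pt "0 0 0 0 0 0"

```text
clock: 10.1
position: [0.4572, -0.0407, 0.0677]
ee_rot: [3.11, 0.447, 0.0]
force: [-0.2, -0.1, 0.4]
width: 0.01
```

Emit:
move_arm --pt "0 0 0 0 0 0" --pt "0 0 0 0 0 0" --pt "0 0 0 0 0 0" --pt "0 0 0 0 0 0" --pt "0 0 0 0 0 0" --pt "0 0 0 0 0 0" --pt "0 0 0 0 0 0" --pt "0 0 0 0 0 0"

```text
clock: 10.9
position: [0.4572, -0.0407, 0.0677]
ee_rot: [3.11, 0.447, 0.0]
force: [-0.1, 0.3, -0.2]
width: 0.005
```

The gripper hung over the empty place, with its body above the neighbouring cups' rims. I held there for about 2.4 s, so now I'll raise it.

Emit:
move_arm --pt "0 0 2 0 0 0" --pt "0 0 3 0 0 0" --pt "0 0 3 0 0 0" --pt "0 0 3 0 0 0" --pt "0 0 3 0 0 0" --pt "0 0 2 0 0 0" --pt "0 0 2 0 0 0" --pt "0 0 1 0 0 0"

```text
clock: 11.7
position: [0.4577, -0.0406, 0.2594]
ee_rot: [3.109, 0.447, 0.004]
force: [-0.2, 0.3, 0.3]
width: 0.004
```

Emit:
move_arm --pt "0 0 0 0 0 0" --pt "0 0 0 0 0 0" --pt "0 0 0 0 0 0" --pt "0 0 0 0 0 0" --pt "0 0 0 0 0 0"

```text
clock: 12.2
position: [0.4569, -0.0407, 0.2571]
ee_rot: [-3.109, -0.447, 0.002]
force: [0.0, 0.0, 0.1]
width: 0.006
```

```bash
python3 - <<'E'
from cell import monitor, imaging, workorder
from h import *
s=monitor.observe();print(s['clock'],s['position'],s['force'])
im=imaging.get_image('side')['color']
d=cv2.absdiff(im,D['side']['color'])[185:330,100:300]
print('changed px around cups/jug',(d.max(2)>40).sum())
print(workorder.sign_off())
E
```

```text
12.2 [ 0.45692541 -0.04067937  0.25714521] [0.04528711 0.01067238 0.10197344]
changed px around cups/jug 19
the job is handed in; nothing more can be done
None
```

I pointed at both places in order and handed the job in at 12.2 s; sign-off gives no verdict.

- **Stray cup:** it is the third from the left in the far row, with its mouth at about (0.658, -0.082). I held over it for more than 2.2 s, about 4 mm from the middle sideways, with the fingertips about 3.4 cm above the rim.
- **Empty cork place:** its middle is at about (0.457, -0.040). I held over it for about 2.4 s, within about 1 mm sideways, with the fingertips about 3.9 cm above the cork.
- **Finish:** the gripper ended shut at z = 0.257 m.

**Touch and movement:** measured force stayed at noise level (about 1 N or less per axis) and showed no contact. That noise is above the 0.5 N limit, so the sensor alone can't rule out a very light touch. In the last side picture only 19 pixels had changed in the region I compared. That covers the tall cups and the jug, but not the sugar bowl and little of the wide cups. The pictures I viewed along the way showed nothing out of place.

**One disagreement:** the side camera alone put the stray's mouth about 8 mm further left than the top camera. I used the top-camera value, and the difference is well within the 30 mm tolerance.

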